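# Unlock the tasting dish and hold it out with its truffle

## Task

A guest wants the last truffle from the tasting case: push the clear hood back until it is fully open against its stop, take the dish by the wooden bar of its arch and twist it a quarter turn where it stands so that its foot comes free of the two claws, then lift it straight up, level and gently, and finish holding it still, still turned, at least 12 cm above its seat for the guest. The truffle must stay in the middle of the dish all the time, the hood stays open and the things standing around are left where they are.

Things in the scene. Friction and masses are not known exactly. Their poses are not given: they have to be found in the camera images.
- case: tasting case fixed on the counter: dark wooden plinth 290 x 140 mm, its top 18 mm above the counter. Origin on the counter, about the plinth's middle. x runs along the plinth away from the robot (the hood opens along +x), y across it, z up. A fixed clear end panel, its top 136 mm above the counter, stands 69 mm from the seat's middle on the -x side
- seat (a point): middle of the dish seat on the plinth's top, at the case's -x half (x = -68 mm); same axes as the case. Two steel claws at its +y and -y sides overhang the round ends of the dish's foot by up to 10 mm, 4 mm above the foot; their posts leave the foot about 5 mm of play
- hood (a joint): travel of the clear hood along the case's +x: 0 closed over the dish, 0.135 m fully open at its stop; starts nearly closed, slides with about 2 N of friction, stays where left. It is 130 mm long, 124 mm wide, its top 140 mm above the counter: top, two sides and far end, open below and towards the fixed panel. Fully open, its near edge stands 69 mm from the seat's middle
- hood_pull (a point): centre of the black pull bar on top of the hood: 14 mm along the case's x, 60 mm across (case's y), 18 mm tall, standing on two feet 12 mm clear of the hood's top; this point is 161 mm above the counter and moves with the hood
- dish: white footed dish, 105 mm across, 0.28 kg, loose; origin at the middle of the underside of its steel foot, z up. Foot 88 mm long (y), 50 mm wide (x), 6 mm thick: at first its ends lie under the claws and it cannot be lifted; turned a quarter turn about z either way (within 0.3 rad) it passes between them. Rim 37 mm above the origin. A thin steel arch spans the bowl along x
- dish_grip (a point): centre of the wooden grip bar at the top of the dish's arch, 104 mm above the dish's origin on its axis: 52 mm along the dish's x, 14 mm across (dish's y: pinch it along y), 16 mm tall
- dish_mid (a point): where the truffle's centre rests in the middle of the dish: 40 mm above the dish's origin, on its axis
- truffle: dark chocolate truffle ball with white drizzle, 32 mm in diameter, 22 g, lying loose in the middle of the dish; origin at its centre. The bowl slopes up from the middle at 8 degrees, then 22 degrees beyond 26 mm
- mug: orange mug standing loose, 94 mm tall, left of the case; origin at the middle of its underside; to be left alone
- terminal: dark hand-held card terminal lying loose to the right of the case, 169 x 76 x 50 mm; origin at the middle of its underside; to be left alone
- bell: silver counter bell, 85 mm across, 61 mm tall, loose at the left side; origin at the middle of its underside; to be left alone

How it is judged:
On the way, in this order (a step that is already met when the one before it is completed fails the run):
1. the hood is pushed back to its stop (within 6 mm) (value of joint hood above 0.129 m), for 0.2 s.
2. the dish is turned a quarter turn (within 0.25 rad) relative to the case while it is still down in its seat (less than 15 mm up) (angle between the x axis of dish and the x axis of case, either way round above 1.32 rad and z of dish in the frame of seat below 0.015 m), for 0.1 s.
At the end, for the whole second after the job is handed in: fingers hold the dish still (0.03 m/s), level (0.12 rad), clear of the case, 115 mm or more above its seat, within 60 mm of straight above, a quarter turn (0.25 rad) to the case; truffle within 15 mm of the dish's middle; hood within 10 mm of its stop (value of joint hood above 0.125 m and z of dish in the frame of seat above 0.115 m and horizontal distance between dish and seat below 0.06 m and angle between the x axis of dish and the x axis of case, either way round above 1.32 rad and angle between dish's own z axis and vertical below 0.12 rad and linear speed of dish below 0.03 m/s and contact force between dish and the fingers above 2 N and contact force between dish and case below 0.05 N and distance between truffle and dish_mid below 0.015 m); the arm keeps its last pose, push and grip.
It fails at once if the truffle rolls more than 20 mm from the middle of the dish (distance between truffle and dish_mid above 0.02 m).
It fails at once if the dish is tipped by more than 0.2 rad (angle between dish's own z axis and vertical above 0.2 rad).
It fails at once if the mug, card terminal or bell is pushed more than 30 mm away (distance of any of mug, terminal, bell from where it was at the start of the episode above 0.03 m).
It also fails if it takes over 54 s, if anything falls off the work surface, if the arm or the gripper's body presses on something with over 40 N, if the wrist force passes 120 N, or if a joint passes its speed limit or range.

## Robot

A 6-joint arm with a two-finger parallel gripper is mounted at the origin on a cart in front of the work surface, level with it; the furniture and walls round the work are solid. World frame = base frame: x ahead of the robot, y to its left, z up, the work surface at z = 0. Lengths are in m, angles in rad, forces in N, time in s.
With the tool pointing down it reaches from about 0.25 to 0.775 m from the base axis. Payload 4 kg.
Tool frame: the origin (TCP) lies midway between the tips of the shut fingers; the grasp point (between the pads) lies 19 mm behind it; z points along the fingers, y is the line along which they close (so a half turn about z gives the same grasp; the last joint's range is limited). The gripper opens to 85 mm and grips with 20 to 120 N. Pads are 22 mm wide; open, the fingers measure 114 mm over their backs; the gripper's body (76 mm by 85 mm) begins 54 mm behind the grasp point. The pads swing forward as they close: fully open they stand 13 mm farther back than shut.
Start: joints at [1.073, 0.087, 1.371, -0, 1.684, -0.103], TCP at [0.212, 0.508, 0.231] pointing down, gripper open.
Joint ranges: [-3.1, 3.1], [-0.76, 2.03], [0.27, 2.55], [-1.08, 4.22], [0.17, 2.65], [-2.57, 2.57]. Speed limits (rad/s): [2.79, 2.79, 3.14, 3.14, 3.14, 3.14].

## Interface

Orientations are given as a unit quaternion [w, x, y, z].
In Python, from station import robot gives the robot as it stands.
- The arm moves only by the shell command python3 -m creep 'ROWS' [FORCE]. ROWS is JSON, a list of rows, each an object with "claw": the opening, from 0 (shut) to 1 (fully open); "translation": the shift along the world's x, y, z in units of 0.075 m (1.0 is 0.075 m), a list of three; "rot": the turn, a rotation vector about the world's x, y, z in units of 45 degrees (1.0 is 45 degrees), a list of three. A call has 1 to 8 rows; each row shifts and turns the commanded pose from where the row before left it; what a row does not reach is not made up. A row lasts 1/10 s, in which the tool goes at most 50 mm and 8.59 degrees, less where a joint would pass 70% of its speed; a pose out of reach is approached as far as the arm can. A call with a number of a shift or a turn outside -1 to 1 is refused whole. A call with a gripper value outside its range is refused whole. The fingers move at their own pace and stop on an object; FORCE is the grip in N (left out, the last holds). Time passes only in rows, so rows that do not move let the fingers close. It gives the time, the measured TCP pose, the force, the opening and the grip force at its end, in the units of the state.
- robot.observe(): the state, without advancing time (a new reading comes with each control period).
- robot.camera(name): name is "scene" or "top"; returns a dict with "img" (480x640x3 uint8, red, green, blue), "z_map" (480x640 float32, m along the optical axis (not along the pixel's ray), 0 where there is no reading), "camera_matrix" (3x3 intrinsics, pixels), "D" ([k1, k2, p1, p2, k3] as OpenCV has them; the pictures are not rectified), "R" (3x3) and "t" (3): a world point X has camera coordinates R X + t. Camera axes: x right, y down, z forward; pixel columns grow to the right and rows downward; lengths in m; the calibration is good to about 2 mm. A picture is of the moment at which its call begins.
- robot.finish_job(): hands the job in; it is judged then, once.
The state is a dict: "time_s": time; "q": joint angles; "dq": joint speeds; "joint_torque": joint torques, N m; "ee_pos": TCP position; "tool_rot": TCP orientation; "wrist_force": force on the tool from outside, world axes, zero at the start; "wrist_torque": the same for the moment, N m; "finger_gap": finger opening in m; "gripper_force": force on a finger pad.
Only numpy, scipy, OpenCV 4.12 (cv2) and the standard library are available. Lean on these libraries where they do the work, as an engineer would, in place of code of your own. Each camera call takes 0.05 s, during which the arm holds its last target. There are 200 camera calls.

## Working session

There is one attempt and no reset: what is moved stays moved. The work goes in short steps, Python scripts to look and compute and a shell command to move; the robot and the scene stay as the last step left them, time stands still between calls to the robot, and variables do not carry over. Pictures are saved under pics/ and viewed, at most 10 in all, crops included, and the job is handed in when it is done.

```bash
mkdir -p pics
cat > h.py <<'E'
import numpy as np, cv2
from station import robot
def grab(n):
    c=robot.camera(n); return c
def save(c,f): cv2.imwrite('pics/'+f,cv2.cvtColor(c['img'],cv2.COLOR_RGB2BGR))
def cast(c,uv,z):
    K,D,R,t=[np.array(c[k],float) for k in('camera_matrix','D','R','t')]
    p=cv2.undistortPoints(np.array(uv,float).reshape(-1,1,2),K,D).reshape(-1,2)
    d=np.c_[p,np.ones(len(p))]@R; o=-R.T@t.reshape(3)
    s=(z-o[2])/d[:,2]; return o+s[:,None]*d
def cloud(c):
    K,D,R,t=[np.array(c[k],float) for k in('camera_matrix','D','R','t')]
    h,w=c['z_map'].shape; u,v=np.meshgrid(np.arange(w),np.arange(h))
    p=cv2.undistortPoints(np.stack([u,v],-1).reshape(-1,1,2).astype(float),K,D).reshape(-1,2)
    X=np.c_[p,np.ones(len(p))]*c['z_map'].reshape(-1,1)
    return ((X-t.reshape(3))@R).reshape(h,w,3)
E
python3 - <<'E'
from h import *
for n in('scene','top'):
    c=grab(n); save(c,n+'1.png'); np.savez(n+'1.npz',**c)
    print(n,-np.array(c['R']).T@np.array(c['t']).reshape(3))
s=robot.observe(); print(s)
E
```

```text
scene [-0.08122969  0.03329314  1.40977944]
top [ 0.30329734 -0.31671276  1.3832172 ]
{'time_s': 0.1, 'q': array([ 1.07290302e+00,  8.79493231e-02,  1.37214712e+00, -3.26934863e-05,
        1.68361828e+00, -1.03110784e-01]), 'dq': array([ 0.00050864, -0.00263885, -0.0041067 ,  0.0005668 , -0.00134472,
       -0.0007387 ]), 'joint_torque': array([ 3.13121775e-03, -3.53014255e+01, -3.14219928e+01, -5.19534785e-05,
        7.91150727e-03, -2.69013765e-05]), 'ee_pos': array([0.21133087, 0.50727618, 0.23019657]), 'tool_rot': array([-2.98548906e-04,  1.96113598e-01,  9.80580609e-01, -1.01829495e-03]), 'wrist_force': array([0.34716608, 0.40897772, 0.47970878]), 'wrist_torque': array([-0.04222045, -0.02542875, -0.01009019]), 'gripper_force': 0.0, 'finger_gap': 0.08571169803285238}
```

View pics/scene1.png

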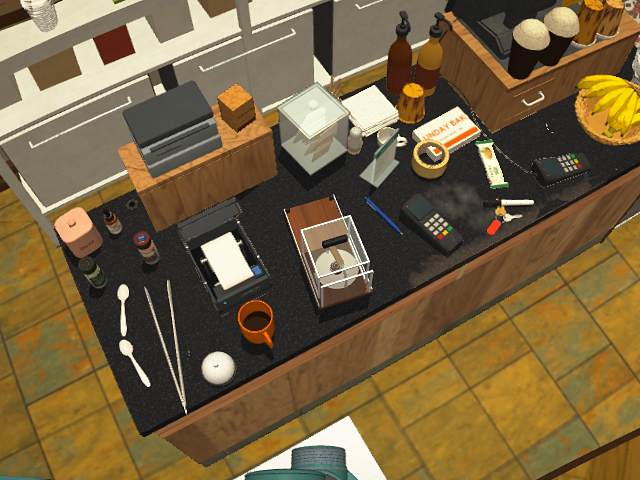

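View pics/top1.png

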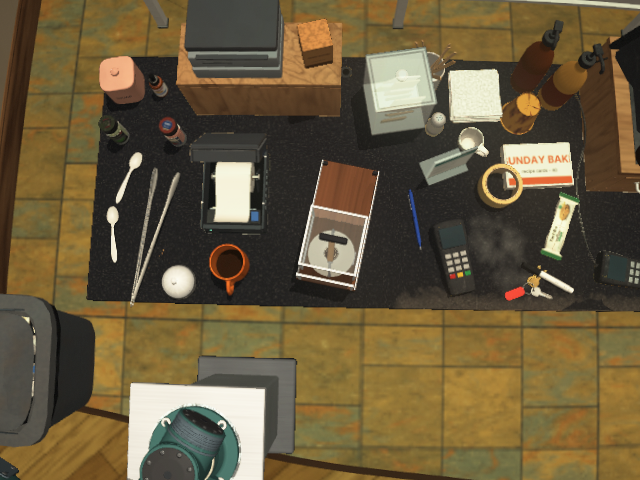

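The scene view shows the case at about (330,250) with the hood over the dish and the black pull at (333,241). In the top view the plinth runs from (350,165) to (327,285), with the pull at (333,239) and the grip bar at about (331,255). Next I'll crop and enlarge both.

Run:
```python
from h import *
a=np.load('top1.npz'); b=np.load('scene1.npz')
A=cv2.resize(a['img'][150:300,285:395],None,fx=3.6,fy=3.6,interpolation=cv2.INTER_CUBIC)
B=cv2.resize(b['img'][185:320,275:385],None,fx=3.6,fy=3.6,interpolation=cv2.INTER_CUBIC)
H=np.zeros((540,800,3),np.uint8); H[:A.shape[0],:396]=A[:,:396]; H[:B.shape[0],400:796]=B[:,:396]
cv2.imwrite('pics/crop1.png',H[:,:,::-1])
for n,c in(('top',a),('scene',b)):
    P=cloud(c); g=c['img'].astype(int)
    R=(P[...,2]>0.148)&(P[...,2]<0.18)&(g.max(2)<70)
    R[:150]=0;R[310:]=0;R[:,:280]=0;R[:,400:]=0
    print(n,R.sum(),P[R].mean(0) if R.any() else None, np.argwhere(R).mean(0)[::-1])
    for uv in ((333,239),(331,262),(350,180)) if n=='top' else ((333,241),(337,268),(312,222)): print(uv,P[uv[1],uv[0]],g[uv[1],uv[0]])
print(cast(a,[(325,162),(379,172),(297,285),(356,290)],0.018))
```

```text
top 174 [ 0.47434068 -0.30918214  0.16808831] [332.74137931 238.27586207]
(333, 239) [ 0.47281354 -0.30976341  0.16827388] [52 50 47]
(331, 262) [ 0.42825388 -0.30641604  0.13671597] [155 153 140]
(350, 180) [ 0.6358746  -0.34606406  0.01346341] [124  74  45]
scene 187 [ 0.4730404  -0.30941564  0.16686106] [334.2513369  241.11764706]
(333, 241) [ 0.47466096 -0.30706444  0.16695175] [61 57 54]
(337, 268) [ 0.42263557 -0.287811    0.14044651] [100  84  71]
(312, 222) [ 0.61554698 -0.32862126  0.01789602] [134  78  40]
[[ 0.67740395 -0.28612834  0.018     ]
 [ 0.65556665 -0.4140645   0.018     ]
 [ 0.38535535 -0.22851232  0.018     ]
 [ 0.37692829 -0.36411491  0.018     ]]
```

View pics/crop1.png

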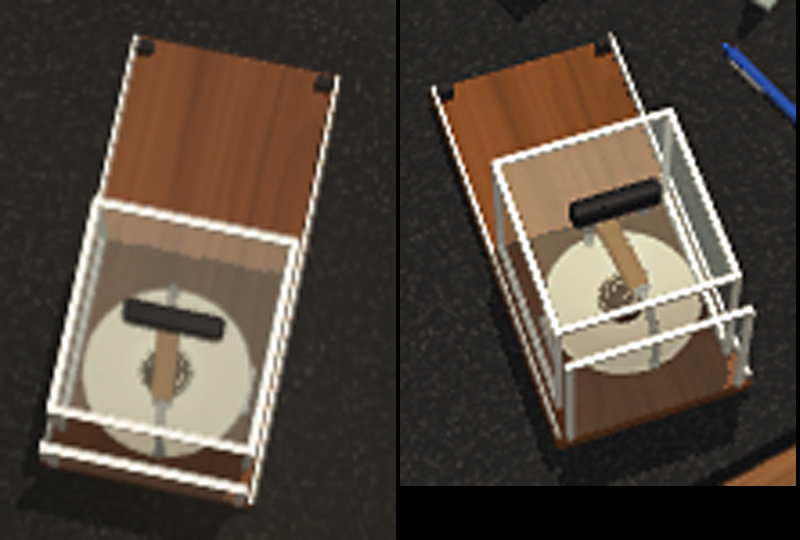

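The crop shows the black pull bar lying across the hood, with the wooden grip bar partly beneath it. It also gives clear plinth corners, far at crop (135,38) and (338,80). Next I'll compute the case yaw and seat, then move.

Run:
```python
from h import *
a=np.load('top1.npz'); b=np.load('scene1.npz')
f=lambda p,o:np.array(p)/3.6+np.array(o)-0.36
T=f([(135,38),(338,80),(252,505)],(285,150)); S=f([(35,90),(210,40),(350,378),(160,440)],(275,185))
for c,p in((a,T),(b,S)):
    X=cast(c,p,0.018); print(X.round(4)); 
    d=X[1]-X[0]; print('end-edge yaw',abs(np.arctan2(d[1],d[0]))-0)
    d=X[1]-X[2]; print('side yaw',np.arctan2(d[1],d[0]))
for n,c in(('top',a),('scene',b)):
    P=cloud(c); g=c['img'].astype(int)
    R=(P[...,2]>0.148)&(P[...,2]<0.18)&(g.max(2)<70); R[:150]=0;R[310:]=0;R[:,:280]=0;R[:,400:]=0
    uv=np.argwhere(R)[:,::-1]; X=cast(c,uv,0.170)[:,:2]
    (cx,sz,an)=cv2.minAreaRect(X.astype(np.float32)*1000); print(n,'pull',cx,sz,an)
```

```text
[[ 0.6817 -0.2793  0.018 ]
 [ 0.6559 -0.413   0.018 ]
 [ 0.3771 -0.361   0.018 ]]
end-edge yaw 1.7615766809707083
side yaw -0.18421514193953803
[[ 0.6831 -0.2843  0.018 ]
 [ 0.6573 -0.4149  0.018 ]
 [ 0.379  -0.3632  0.018 ]
 [ 0.4035 -0.2297  0.018 ]]
end-edge yaw 1.7654799122551887
side yaw -0.18333535824112426
top pull (473.7171325683594, -309.50701904296875) (56.728084564208984, 13.709766387939453) 79.17784881591797
scene pull (471.4938659667969, -308.7933044433594) (59.01325988769531, 18.487224578857422) 79.68775177001953
```

```bash
python3 -m creep '[{"claw":0,"translation":[0.18,-0.6,0],"rot":[0,0,0.1]},{"claw":0,"translation":[0.18,-0.6,0],"rot":[0,0,0.1]},{"claw":0,"translation":[0.18,-0.6,0],"rot":[0,0,0.1]},{"claw":0,"translation":[0.18,-0.6,0],"rot":[0,0,0]},{"claw":0,"translation":[0.18,-0.6,0],"rot":[0,0,0]},{"claw":0,"translation":[0.18,-0.6,0],"rot":[0,0,0]},{"claw":0,"translation":[0.18,-0.6,0],"rot":[0,0,0]},{"claw":0,"translation":[0.18,-0.6,0],"rot":[0,0,0]}]' 30
```

```text
time_s: 0.9
ee_pos: [0.3193, 0.146, 0.231]
tool_rot: [0.0, 0.079, 0.997, 0.0]
wrist_force: [0.8, -0.1, -0.7]
finger_gap: -0.0
gripper_force: 0.0
```

```bash
python3 -m creep '[{"claw":0,"translation":[0.18,-0.6,0],"rot":[0,0,-0.036]},{"claw":0,"translation":[0.18,-0.6,0],"rot":[0,0,0]},{"claw":0,"translation":[0.18,-0.6,0],"rot":[0,0,0]},{"claw":0,"translation":[0.18,-0.6,0],"rot":[0,0,0]},{"claw":0,"translation":[0.18,-0.6,0],"rot":[0,0,0]},{"claw":0,"translation":[0.18,-0.6,0],"rot":[0,0,0]},{"claw":0,"translation":[0.18,-0.6,0],"rot":[0,0,0]},{"claw":0,"translation":[0.18,-0.6,0],"rot":[0,0,0]}]'
python3 -m creep '[{"claw":0,"translation":[0,-0.6,0],"rot":[0,0,0]},{"claw":0,"translation":[0,-0.56,-0.1],"rot":[0,0,0]},{"claw":0,"translation":[0,0,-0.3],"rot":[0,0,0]},{"claw":0,"translation":[0,0,-0.3],"rot":[0,0,0]},{"claw":0,"translation":[0,0,-0.3],"rot":[0,0,0]},{"claw":0,"translation":[0,0,-0.05],"rot":[0,0,0]},{"claw":0,"translation":[0,0,0],"rot":[0,0,0]}]'
```

```text
time_s: 1.7
ee_pos: [0.4274, -0.2142, 0.2308]
tool_rot: [-0.0, 0.094, 0.996, 0.0]
wrist_force: [0.6, 0.9, 0.8]
finger_gap: 0.0002
gripper_force: 0.0
time_s: 2.4
ee_pos: [0.427, -0.2988, 0.1516]
tool_rot: [-0.001, 0.094, 0.996, 0.001]
wrist_force: [-0.4, -0.2, -0.9]
finger_gap: -0.0001
gripper_force: 0.0
```

```bash
python3 -m creep '[{"claw":0,"translation":[0.2,-0.038,0],"rot":[0,0,0]},{"claw":0,"translation":[0.16,-0.03,0],"rot":[0,0,0]},{"claw":0,"translation":[0.16,-0.03,0],"rot":[0,0,0]},{"claw":0,"translation":[0.16,-0.03,0],"rot":[0,0,0]},{"claw":0,"translation":[0.2,-0.038,0],"rot":[0,0,0]},{"claw":0,"translation":[0.2,-0.038,0],"rot":[0,0,0]},{"claw":0,"translation":[0.2,-0.038,0],"rot":[0,0,0]},{"claw":0,"translation":[0.2,-0.038,0],"rot":[0,0,0]}]'
python3 -m creep '[{"claw":0,"translation":[0.16,-0.03,0],"rot":[0,0,0]},{"claw":0,"translation":[0.1,-0.02,0],"rot":[0,0,0]},{"claw":0,"translation":[0,0,0],"rot":[0,0,0]}]'
```

```text
time_s: 3.2
ee_pos: [0.5394, -0.3206, 0.1532]
tool_rot: [-0.0, 0.094, 0.996, -0.0]
wrist_force: [-2.7, -0.1, 2.0]
finger_gap: -0.0004
gripper_force: 1.4
time_s: 3.5
ee_pos: [0.5594, -0.3241, 0.1523]
tool_rot: [0.001, 0.093, 0.996, 0.0]
wrist_force: [0.3, 0.7, -0.4]
finger_gap: -0.0001
gripper_force: 0.0
```

```bash
python3 -m creep '[{"claw":0,"translation":[0.1,-0.019,0],"rot":[0,0,0]},{"claw":0,"translation":[0.08,-0.015,0],"rot":[0,0,0]},{"claw":0,"translation":[0.05,-0.01,0],"rot":[0,0,0]},{"claw":0,"translation":[0,0,0],"rot":[0,0,0]}]'
python3 -m creep '[{"claw":0,"translation":[0.04,-0.008,0],"rot":[0,0,0]},{"claw":0,"translation":[0.04,-0.008,0],"rot":[0,0,0]},{"claw":0,"translation":[0,0,0],"rot":[0,0,0]}]'
```

```text
time_s: 3.9
ee_pos: [0.5753, -0.3272, 0.1523]
tool_rot: [-0.0, 0.094, 0.996, 0.0]
wrist_force: [-2.0, 0.7, 0.4]
finger_gap: -0.0001
gripper_force: 1.1
time_s: 4.2
ee_pos: [0.5753, -0.3272, 0.1524]
tool_rot: [-0.008, 0.094, 0.996, 0.002]
wrist_force: [-17.7, 6.1, 6.7]
finger_gap: 0.0003
gripper_force: 9.7
```

```bash
python3 -m creep '[{"claw":0,"translation":[0,0,0],"rot":[0,0,0]},{"claw":0,"translation":[-0.1,0.02,0],"rot":[0,0,0]},{"claw":0,"translation":[-0.3,0.05,0.1],"rot":[0,0,0]},{"claw":0,"translation":[-0.2,0.05,0.5],"rot":[0,0,0]},{"claw":0.5,"translation":[-0.2,0.3,0.6],"rot":[0,0,0]},{"claw":0.8,"translation":[0,0.6,0.3],"rot":[0,0,0]},{"claw":0.8,"translation":[0,0.6,0.1],"rot":[0,0,0]},{"claw":0.8,"translation":[0,0.6,0],"rot":[0,0,0]}]'
python3 -m creep '[{"claw":0.8,"translation":[0,0.6,0],"rot":[0,0,0]},{"claw":0.8,"translation":[0,0.6,0],"rot":[0,0,0]},{"claw":0.8,"translation":[0,0.3,0],"rot":[0,0,0]},{"claw":0.8,"translation":[0,0,0],"rot":[0,0,0]}]'
python3 - <<'E'
from h import *
im=[]
for n,(r,q) in(('top',(150,285)),('scene',(185,275))):
    c=grab(n); np.savez(n+'2.npz',**c)
    g=c['img'].astype(int); P=cloud(c)
    im.append(cv2.resize(c['img'][r:r+150,q:q+110],None,fx=3.6,fy=3.6,interpolation=cv2.INTER_CUBIC))
    z=P[...,2]; m=(abs(P[...,0]-0.46)<0.08)&(abs(P[...,1]+0.31)<0.08)&(z>0.11)&(z<0.15)
    wood=m&(g[...,0]-g[...,2]>35)&(g[...,0]>100)
    uv=np.argwhere(wood)[:,::-1]; print(n,len(uv),uv.mean(0) if len(uv) else '')
    X=cast(c,uv,0.130)[:,:2]
    if len(uv): print('bar',cv2.minAreaRect((X*1000).astype(np.float32)),P[wood].mean(0))
cv2.imwrite('pics/crop2.png',np.hstack(im)[:,:,::-1])
E
```

```text
time_s: 5.0
ee_pos: [0.5232, -0.1626, 0.2735]
tool_rot: [0.004, 0.094, 0.996, -0.001]
wrist_force: [0.5, -0.3, -0.4]
finger_gap: 0.0581
gripper_force: 0.0
time_s: 5.4
ee_pos: [0.5225, -0.0479, 0.2711]
tool_rot: [0.002, 0.091, 0.996, 0.001]
wrist_force: [0.2, -0.9, -0.3]
finger_gap: 0.0682
gripper_force: 0.0
top 327 [337.90214067 236.71253823]
bar ((467.5250244140625, -314.1241149902344), (111.19578552246094, 165.49078369140625), 78.80757141113281) [ 0.48308419 -0.31988361  0.13189163]
scene 281 [336.5480427  248.83629893]
bar ((467.387939453125, -302.8222351074219), (97.70001220703125, 173.13246154785156), 79.71692657470703) [ 0.46951451 -0.31385297  0.13154444]
```

View pics/crop2.png

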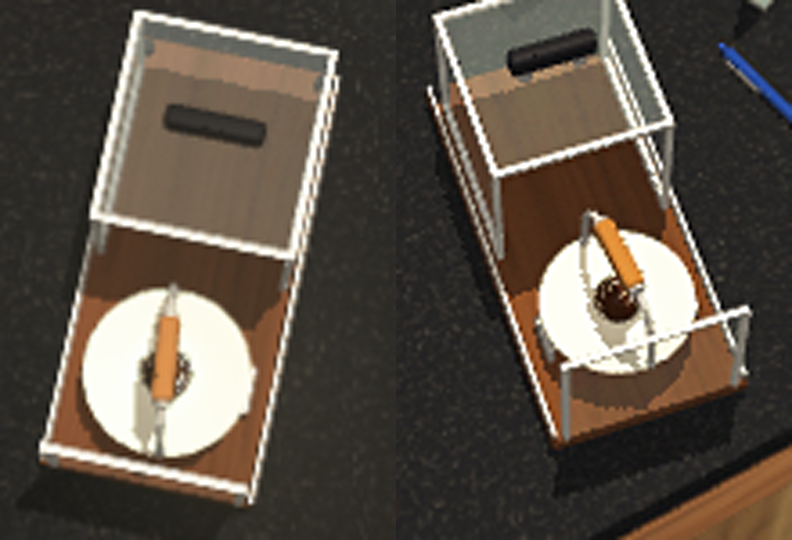

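The hood is fully open and the orange grip bar is clearly visible, at about (168,357) in the top crop and (221,253) in the scene crop. I'll isolate it by colour.

Run:
```python
from h import *
for n,(r,q),(x,y) in(('top',(150,285),(168,357)),('scene',(185,275),(221,253))):
    c=np.load(n+'2.npz'); u0,v0=int(q+x/3.6),int(r+y/3.6)
    hsv=cv2.cvtColor(c['img'],cv2.COLOR_RGB2HSV)
    m=((hsv[...,1]>120)&(hsv[...,2]>150)&(hsv[...,0]<22)).astype(np.uint8)
    k,l,st,ce=cv2.connectedComponentsWithStats(m)
    i=l[v0,u0]; print(n,i,st[i],ce[i],hsv[v0,u0])
    uv=np.argwhere(l==i)[:,::-1]
    for zz in(0.130,):
        X=cast(c,uv,zz)[:,:2]*1000; print('bar',cv2.minAreaRect(X.astype(np.float32)),X.mean(0))
    # dish rim
    m=((hsv[...,1]<45)&(hsv[...,2]>190)).astype(np.uint8)
    k,l,st,ce=cv2.connectedComponentsWithStats(m); 
    near=[j for j in range(1,k) if st[j][4]>150 and abs(ce[j][0]-u0)<30 and abs(ce[j][1]-v0)<30]
    uv=np.argwhere(np.isin(l,near))[:,::-1]; X=cast(c,uv,0.055)[:,:2]*1000
    print('dish',[st[j] for j in near],cv2.minEnclosingCircle(X.astype(np.float32)),cv2.fitEllipse(cv2.convexHull(X.astype(np.float32))))
```

```text
top 112 [327 238   8  23 130] [330.61538462 249.09230769] [ 14 163 221]
bar ((456.6433410644531, -305.0431823730469), (12.17764663696289, 47.91413497924805), 84.99493408203125) [ 456.4440012  -304.94602035]
dish [array([296, 231,  59,  59, 183], dtype=int32), array([ 308,  231,   48,   46, 1314], dtype=int32)] ((441.3360595703125, -303.0132751464844), 84.8006820678711) ((430.1964416503906, -295.5765075683594), (142.79754638671875, 175.35891723632812), 107.42591094970703)
scene 179 [330 246  14  19 102] [336.59803922 254.91176471] [ 16 191 230]
bar ((456.4722595214844, -306.395263671875), (11.963706016540527, 49.334930419921875), 85.77647399902344) [ 455.97135937 -306.33842911]
dish [array([314, 249,  59,  39, 870], dtype=int32)] ((443.0693054199219, -318.10833740234375), 69.89775848388672) ((451.9569091796875, -317.734375), (98.42752075195312, 146.80294799804688), 159.5391082763672)
```

```bash
python3 -m creep '[{"claw":0.6,"translation":[-0.126,-0.491,0],"rot":[0,0,0.06]},{"claw":0.6,"translation":[-0.126,-0.491,0],"rot":[0,0,0.06]},{"claw":0.6,"translation":[-0.126,-0.491,0],"rot":[0,0,0]},{"claw":0.6,"translation":[-0.126,-0.491,0],"rot":[0,0,0]},{"claw":0.6,"translation":[-0.126,-0.491,0],"rot":[0,0,0]},{"claw":0.6,"translation":[-0.126,-0.491,-0.2],"rot":[0,0,0]},{"claw":0.6,"translation":[-0.124,-0.491,-0.4],"rot":[0,0,0]},{"claw":0.6,"translation":[0,0,-0.4],"rot":[0,0,0]}]'
python3 -m creep '[{"claw":0.6,"translation":[0,0,0],"rot":[0,0,0]},{"claw":0.6,"translation":[0,0,0],"rot":[0,0,0]}]'
```

```text
time_s: 6.3
ee_pos: [0.4542, -0.3151, 0.1947]
tool_rot: [0.001, 0.051, 0.999, -0.002]
wrist_force: [0.3, 0.6, 1.1]
finger_gap: 0.0514
gripper_force: 0.0
time_s: 6.5
ee_pos: [0.4555, -0.3095, 0.1952]
tool_rot: [-0.0, 0.047, 0.999, 0.0]
wrist_force: [0.2, 0.3, 0.6]
finger_gap: 0.0511
gripper_force: 0.0
```

```bash
python3 -m creep '[{"claw":0.6,"translation":[0.013,0.05,-0.2],"rot":[0,0,0]},{"claw":0.6,"translation":[0,0,-0.3],"rot":[0,0,0]},{"claw":0.6,"translation":[0,0,-0.3],"rot":[0,0,0]},{"claw":0.6,"translation":[0,0,-0.24],"rot":[0,0,0]},{"claw":0.6,"translation":[0,0,-0.2],"rot":[0,0,0]},{"claw":0.6,"translation":[0,0,0],"rot":[0,0,0]}]'
python3 - <<'E'
from h import *
im=[]
for n,(r,q) in(('top',(150,285)),('scene',(185,275))):
    c=grab(n)
    im.append(cv2.resize(c['img'][r:r+150,q:q+110],None,fx=3.6,fy=3.6,interpolation=cv2.INTER_CUBIC))
cv2.imwrite('pics/crop3.png',np.hstack(im)[:,:,::-1])
E
```

```text
time_s: 7.1
ee_pos: [0.4565, -0.3036, 0.1005]
tool_rot: [-0.001, 0.046, 0.999, 0.001]
wrist_force: [-1.0, 0.2, -0.1]
finger_gap: 0.0511
gripper_force: 0.0
```

View pics/crop3.png

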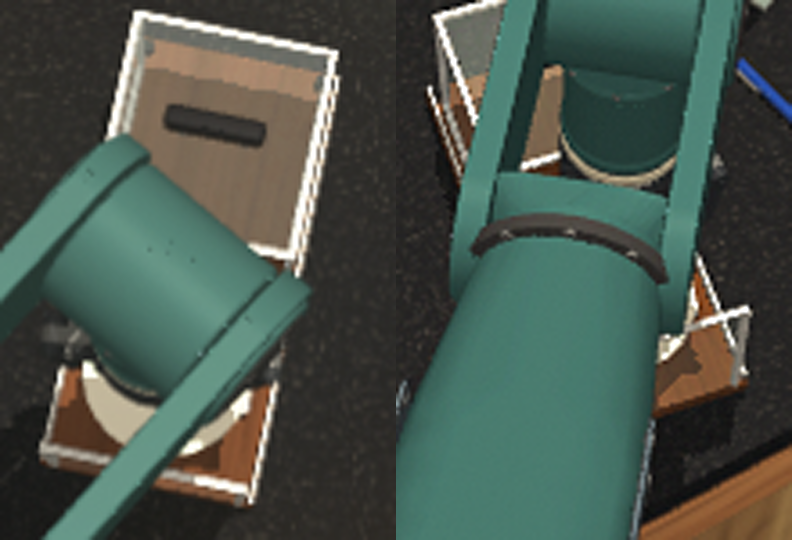

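The arm hides the bar in both views, and the hood still reads open. I'll close gently and read the gap.

```bash
python3 -m creep '[{"claw":0.4,"translation":[0,-0.025,0.01],"rot":[0,0,0]},{"claw":0.3,"translation":[0,0,0],"rot":[0,0,0]},{"claw":0.22,"translation":[0,0,0],"rot":[0,0,0]},{"claw":0.17,"translation":[0,0,0],"rot":[0,0,0]},{"claw":0.1,"translation":[0,0,0],"rot":[0,0,0]},{"claw":0,"translation":[0,0,0],"rot":[0,0,0]},{"claw":0,"translation":[0,0,0],"rot":[0,0,0]}]' 30
python3 -m creep '[{"claw":0,"translation":[0,0,0],"rot":[0,0,0]},{"claw":0,"translation":[0,0,0],"rot":[0,0,0]}]' 50
```

```text
time_s: 7.9
ee_pos: [0.4574, -0.3066, 0.1036]
tool_rot: [0.0, 0.047, 0.999, 0.0]
wrist_force: [1.2, 2.2, 4.1]
finger_gap: 0.0134
gripper_force: 32.4
time_s: 8.1
ee_pos: [0.4574, -0.3066, 0.1037]
tool_rot: [0.001, 0.046, 0.999, 0.0]
wrist_force: [-0.5, 3.4, 5.1]
finger_gap: 0.013
gripper_force: 50.9
```

```bash
python3 -m creep '[{"claw":0,"translation":[0,0,0.01],"rot":[0,0,0]},{"claw":0,"translation":[0,0,0.01],"rot":[0,0,0]},{"claw":0,"translation":[0,0,0],"rot":[0,0,0]},{"claw":0,"translation":[0,0,0],"rot":[0,0,0]}]'
python3 -m creep '[{"claw":0,"translation":[0,0,0],"rot":[0,0,-0.03]},{"claw":0,"translation":[0,0,0],"rot":[0,0,-0.06]},{"claw":0,"translation":[0,0,0],"rot":[0,0,-0.07]},{"claw":0,"translation":[0,0,0],"rot":[0,0,-0.07]},{"claw":0,"translation":[0,0,0],"rot":[0,0,-0.07]},{"claw":0,"translation":[0,0,0],"rot":[0,0,-0.07]},{"claw":0,"translation":[0,0,0],"rot":[0,0,-0.05]},{"claw":0,"translation":[0,0,0],"rot":[0,0,0]}]'
```

```text
time_s: 8.5
ee_pos: [0.4565, -0.3069, 0.1037]
tool_rot: [-0.001, 0.047, 0.999, 0.0]
wrist_force: [0.8, 0.7, -1.2]
finger_gap: 0.0132
gripper_force: 50.0
time_s: 9.3
ee_pos: [0.4563, -0.3069, 0.1037]
tool_rot: [-0.001, 0.21, 0.978, 0.0]
wrist_force: [0.2, 0.3, -3.2]
finger_gap: 0.0132
gripper_force: 49.7
```

```bash
python3 -m creep '[{"claw":0,"translation":[0,0,0],"rot":[0,0,-0.05]},{"claw":0,"translation":[0,0,0],"rot":[0,0,-0.08]},{"claw":0,"translation":[0,0,0],"rot":[0,0,-0.09]},{"claw":0,"translation":[0,0,0],"rot":[0,0,-0.09]},{"claw":0,"translation":[0,0,0],"rot":[0,0,-0.09]},{"claw":0,"translation":[0,0,0],"rot":[0,0,-0.09]},{"claw":0,"translation":[0,0,0],"rot":[0,0,-0.06]},{"claw":0,"translation":[0,0,0],"rot":[0,0,0]}]'
python3 -m creep '[{"claw":0,"translation":[0,0,0],"rot":[0,0,-0.05]},{"claw":0,"translation":[0,0,0],"rot":[0,0,-0.08]},{"claw":0,"translation":[0,0,0],"rot":[0,0,-0.09]},{"claw":0,"translation":[0,0,0],"rot":[0,0,-0.09]},{"claw":0,"translation":[0,0,0],"rot":[0,0,-0.09]},{"claw":0,"translation":[0,0,0],"rot":[0,0,-0.09]},{"claw":0,"translation":[0,0,0],"rot":[0,0,-0.06]},{"claw":0,"translation":[0,0,0],"rot":[0,0,0]}]'
```

```text
time_s: 10.1
ee_pos: [0.4564, -0.3067, 0.1038]
tool_rot: [-0.001, 0.415, 0.91, 0.0]
wrist_force: [-1.4, 0.1, -4.0]
finger_gap: 0.0135
gripper_force: 49.7
time_s: 10.9
ee_pos: [0.4566, -0.3067, 0.104]
tool_rot: [-0.001, 0.6, 0.8, -0.0]
wrist_force: [0.0, 0.4, -3.7]
finger_gap: 0.0132
gripper_force: 49.7
```

```bash
python3 -m creep '[{"claw":0,"translation":[0,0,0],"rot":[0,0,-0.05]},{"claw":0,"translation":[0,0,0],"rot":[0,0,-0.08]},{"claw":0,"translation":[0,0,0],"rot":[0,0,-0.1]},{"claw":0,"translation":[0,0,0],"rot":[0,0,-0.11]},{"claw":0,"translation":[0,0,0],"rot":[0,0,-0.11]},{"claw":0,"translation":[0,0,0],"rot":[0,0,-0.1]},{"claw":0,"translation":[0,0,0],"rot":[0,0,-0.05]},{"claw":0,"translation":[0,0,0],"rot":[0,0,0]}]'
python3 -m creep '[{"claw":0,"translation":[0,0,0],"rot":[0,0,0]},{"claw":0,"translation":[0,0,0],"rot":[0,0,0]},{"claw":0,"translation":[0,0,0],"rot":[0,0,0]}]'
python3 - <<'E'
from h import *
im=[]
for n,(r,q) in(('top',(150,285)),('scene',(185,275))):
    c=grab(n)
    im.append(cv2.resize(c['img'][r:r+150,q:q+110],None,fx=3.6,fy=3.6,interpolation=cv2.INTER_CUBIC))
cv2.imwrite('pics/crop4.png',np.hstack(im)[:,:,::-1])
print(robot.observe()['q'],robot.observe()['wrist_torque'])
E
```

```text
time_s: 11.7
ee_pos: [0.4568, -0.3068, 0.1043]
tool_rot: [-0.0, 0.77, 0.638, -0.0]
wrist_force: [-0.1, -0.2, -3.6]
finger_gap: 0.0128
gripper_force: 49.7
time_s: 12.0
ee_pos: [0.4569, -0.3068, 0.1045]
tool_rot: [-0.0, 0.77, 0.638, -0.0]
wrist_force: [-0.2, -0.5, -2.7]
finger_gap: 0.0132
gripper_force: 49.7
[-6.94319437e-01  1.47274147e-01  1.55924286e+00  2.65157365e-05
  1.43503980e+00 -5.07206482e-01] [-0.01370369  0.01095384 -0.03503365]
```

View pics/crop4.png

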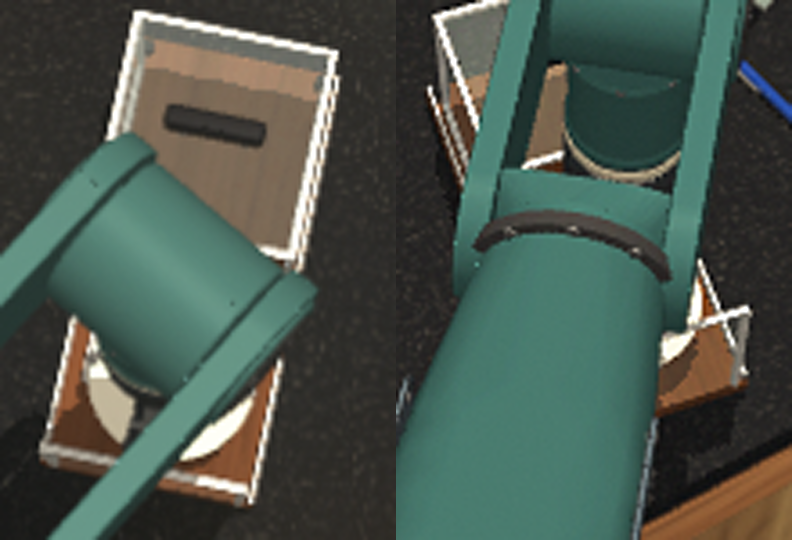

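The dish is turned, the forces show only its weight, and the hood is still open. I'll lift slowly and watch the force.

```bash
python3 -m creep '[{"claw":0,"translation":[0,0,0.02],"rot":[0,0,0]},{"claw":0,"translation":[0,0,0.04],"rot":[0,0,0]},{"claw":0,"translation":[0,0,0.04],"rot":[0,0,0]},{"claw":0,"translation":[0,0,0.04],"rot":[0,0,0]},{"claw":0,"translation":[0,0,0.03],"rot":[0,0,0]}]'
python3 -m creep '[{"claw":0,"translation":[0,0,0.04],"rot":[0,0,0]},{"claw":0,"translation":[0,0,0.06],"rot":[0,0,0]},{"claw":0,"translation":[0,0,0.08],"rot":[0,0,0]},{"claw":0,"translation":[0,0,0.08],"rot":[0,0,0]},{"claw":0,"translation":[0,0,0.08],"rot":[0,0,0]},{"claw":0,"translation":[0,0,0.08],"rot":[0,0,0]},{"claw":0,"translation":[0,0,0.08],"rot":[0,0,0]},{"claw":0,"translation":[0,0,0.08],"rot":[0,0,0]}]'
```

```text
time_s: 12.6
ee_pos: [0.4572, -0.307, 0.1179]
tool_rot: [0.0, 0.77, 0.638, 0.0]
wrist_force: [-0.2, 1.1, -3.2]
finger_gap: 0.0131
gripper_force: 49.7
time_s: 13.4
ee_pos: [0.457, -0.3068, 0.1614]
tool_rot: [0.0, 0.77, 0.638, 0.0]
wrist_force: [0.9, -0.0, -3.9]
finger_gap: 0.013
gripper_force: 49.7
```

```bash
python3 -m creep '[{"claw":0,"translation":[0,0,0.08],"rot":[0,0,0]},{"claw":0,"translation":[0,0,0.1],"rot":[0,0,0]},{"claw":0,"translation":[0,0,0.1],"rot":[0,0,0]},{"claw":0,"translation":[0,0,0.1],"rot":[0,0,0]},{"claw":0,"translation":[0,0,0.1],"rot":[0,0,0]},{"claw":0,"translation":[0,0,0.1],"rot":[0,0,0]},{"claw":0,"translation":[0,0,0.1],"rot":[0,0,0]},{"claw":0,"translation":[0,0,0.1],"rot":[0,0,0]}]'
python3 -m creep '[{"claw":0,"translation":[0,0,0.1],"rot":[0,0,0]},{"claw":0,"translation":[0,0,0.1],"rot":[0,0,0]},{"claw":0,"translation":[0,0,0.08],"rot":[0,0,0]},{"claw":0,"translation":[0,0,0.05],"rot":[0,0,0]},{"claw":0,"translation":[0,0,0.02],"rot":[0,0,0]},{"claw":0,"translation":[0,0,0],"rot":[0,0,0]},{"claw":0,"translation":[0,0,0],"rot":[0,0,0]},{"claw":0,"translation":[0,0,0],"rot":[0,0,0]}]'
python3 -m creep '[{"claw":0,"translation":[0,0,0],"rot":[0,0,0]},{"claw":0,"translation":[0,0,0],"rot":[0,0,0]},{"claw":0,"translation":[0,0,0],"rot":[0,0,0]},{"claw":0,"translation":[0,0,0],"rot":[0,0,0]}]'
python3 - <<'E'
from h import *
im=[]
for n,(r,q) in(('top',(150,270)),('scene',(170,275))):
    c=grab(n)
    im.append(cv2.resize(c['img'][r:r+180,q:q+125],None,fx=3.2,fy=3.2,interpolation=cv2.INTER_CUBIC))
cv2.imwrite('pics/crop5.png',np.hstack(im)[:,:,::-1])
E
```

```text
time_s: 14.2
ee_pos: [0.457, -0.3068, 0.22]
tool_rot: [0.0, 0.77, 0.638, 0.0]
wrist_force: [-0.9, 0.0, -3.4]
finger_gap: 0.0129
gripper_force: 49.7
time_s: 15.0
ee_pos: [0.4568, -0.3066, 0.245]
tool_rot: [-0.0, 0.77, 0.638, -0.0]
wrist_force: [-0.1, 0.2, -4.3]
finger_gap: 0.0132
gripper_force: 49.7
time_s: 15.4
ee_pos: [0.457, -0.3068, 0.2455]
tool_rot: [-0.0, 0.77, 0.638, 0.0]
wrist_force: [0.3, -0.1, -3.7]
finger_gap: 0.0131
gripper_force: 49.7
```

View pics/crop5.png

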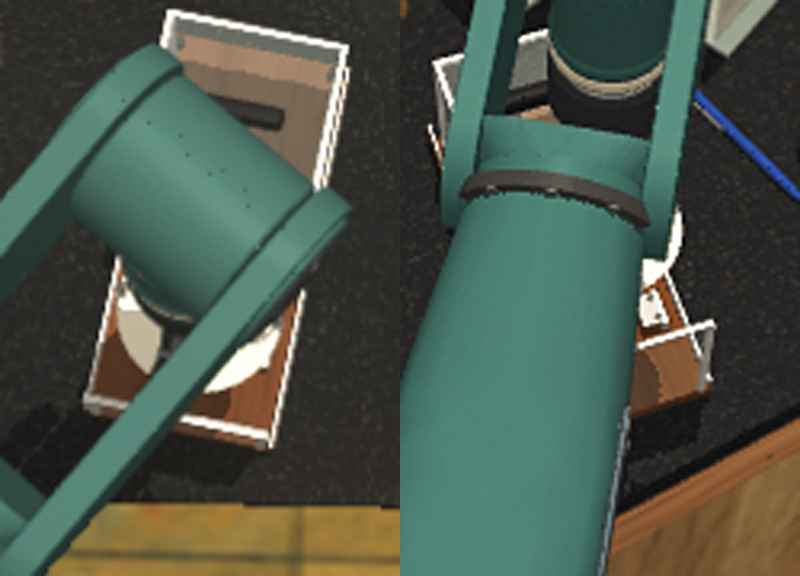

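The dish hangs about 14 cm above its seat, clear of the case, with the seat and claws visible below it. The hood is still open and the readings are steady, so I'm handing in.

```bash
python3 -c "
from station import robot
print(robot.finish_job())"
```

```text
the job is handed in; nothing more can be done
None
```

I handed the job in at about 15.5 s, with the hood open at its stop and the dish turned a quarter and held still about 14 cm above its seat; the arm hid the truffle and the station returned no verdict, so its position in the dish is unchecked.

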